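Stroke the organiser's lids shut

TASK

Shut the five open lids of the small-parts organiser with the fingertips: set them at its broad flat end, just before the hinge of the first lid, and run them lightly along the top of the row to the other end, so that the lids go down flush one after another in that order. Only touch it: do not lift or tip the organiser, shove it out of its place or press hard, and leave everything else on the table where it is.

Things in the scene. Friction and masses are not known exactly. Their poses are not given: they have to be found in the camera images.
- organiser: Grey plastic small-parts organiser, loose on the table, 250 mm long (x), 60 wide (y), 32 high, about 1.2 kg. Origin: centre of its underside; z up. Along +x its top has a flat solid landing (the broad flat end, x -125 to -95 mm), five lids at 42 mm pitch (lid 1 to 5, x -95 to +115) and a 10 mm end wall. Landing, end wall and shut lids all have their top at z = 32 mm
- flat_end (a point): Centre of the top of the organiser's broad flat end (x -110, y 0, z 32 mm in the organiser's frame); same axes as the organiser. Fingertips that slide from here along +x just above the shut height meet each lid's slope at its hinge and press it down
- lid1 (a joint): Opening (rad) of lid 1, counted from the flat end: white plate 37.5 x 58 x 3 mm, hinged across the row along its edge nearest the flat end (axis at organiser x -95, z 27 mm), the other edge raised. 0 is shut and flush, positive open; starts at 0.3 to 0.65, limit 1.2. No spring or catch: light hinge friction (0.014 N m) keeps it where it is left
- lid1_edge (a point): Middle of the top of lid 1's free edge, 40 mm from its hinge axis; moves with the lid
- lid2 (a joint): Opening (rad) of lid 2, counted from the flat end: white plate 37.5 x 58 x 3 mm, hinged across the row along its edge nearest the flat end (axis at organiser x -53, z 27 mm), the other edge raised. 0 is shut and flush, positive open; starts at 0.3 to 0.65, limit 1.2. No spring or catch: light hinge friction (0.014 N m) keeps it where it is left
- lid2_edge (a point): Middle of the top of lid 2's free edge, 40 mm from its hinge axis; moves with the lid
- lid3 (a joint): Opening (rad) of lid 3, counted from the flat end: white plate 37.5 x 58 x 3 mm, hinged across the row along its edge nearest the flat end (axis at organiser x -11, z 27 mm), the other edge raised. 0 is shut and flush, positive open; starts at 0.3 to 0.65, limit 1.2. No spring or catch: light hinge friction (0.014 N m) keeps it where it is left
- lid3_edge (a point): Middle of the top of lid 3's free edge, 40 mm from its hinge axis; moves with the lid
- lid4 (a joint): Opening (rad) of lid 4, counted from the flat end: white plate 37.5 x 58 x 3 mm, hinged across the row along its edge nearest the flat end (axis at organiser x 31, z 27 mm), the other edge raised. 0 is shut and flush, positive open; starts at 0.3 to 0.65, limit 1.2. No spring or catch: light hinge friction (0.014 N m) keeps it where it is left
- lid4_edge (a point): Middle of the top of lid 4's free edge, 40 mm from its hinge axis; moves with the lid
- lid5 (a joint): Opening (rad) of lid 5, counted from the flat end: white plate 37.5 x 58 x 3 mm, hinged across the row along its edge nearest the flat end (axis at organiser x 73, z 27 mm), the other edge raised. 0 is shut and flush, positive open; starts at 0.3 to 0.65, limit 1.2. No spring or catch: light hinge friction (0.014 N m) keeps it where it is left
- lid5_edge (a point): Middle of the top of lid 5's free edge, 40 mm from its hinge axis; moves with the lid
- screwdriver: Bystander: screwdriver lying beside the organiser, 190 mm long. Origin under its middle
- tape: Bystander: black tape roll lying flat beside the organiser, 84 mm across, 19 mm high. Origin: centre of its underside
- gland: Bystander: grey plastic cable gland, 28 mm across, 28 mm high, standing beyond the lid-5 end of the organiser. Origin: centre of its underside
- bottle: Bystander: clear plastic drink bottle, 68 mm across, 220 mm high. Origin: centre of its underside
- junction_box: Bystander: open grey junction box 120 x 160 mm, 55 mm high. Origin: centre of its underside
- carton: Bystander: cardboard carton 100 x 140 mm, 70 mm high. Origin: centre of its underside
- mug: Bystander: white mug, 80 mm across, 90 mm high, handle at its +y. Origin: centre of its underside

How it is judged:
By the outcome, as a careful person would: the job done as asked, in the order asked, and still so for the second after the job is handed in, with the robot touching nothing.
It also fails if it takes over 42 s, if anything falls off the work surface, if the arm or the gripper's body presses on something with over 40 N, if the wrist force passes 120 N, or if a joint passes its speed limit or range.

ROBOT

A 6-joint arm with a two-finger parallel gripper is mounted at the origin on the work surface. World frame = base frame: x ahead of the robot, y to its left, z up, the work surface at z = 0. Lengths are in m, angles in rad, forces in N, time in s.
With the tool pointing down it reaches from about 0.375 to 0.9 m from the base axis. Payload 3.1 kg.
Tool frame: the origin (TCP) lies midway between the tips of the shut fingers; the grasp point (between the pads) lies 19 mm behind it (env.pinch_z is the distance from the TCP to the grasp point, in m); z points along the fingers, y is the direction in which the jaws open and shut (so a half turn about z gives the same grasp; the last joint's range is limited). The gripper opens to 87 mm and grips with 3 to 60 N. Pads are 19 mm wide; open, the fingers measure 117 mm over their backs; the gripper's body (75 mm by 190 mm) begins 51 mm behind the grasp point.
Start: joints at [-1.516, 0.527, 1.433, -0, 1.181, -0.178], TCP at [0.144, -0.608, 0.184] pointing down, gripper open.
Joint ranges: [-3.08, 3.08], [-0.75, 2.2], [0.22, 2.44], [-1.43, 4.57], [0, 2.65], [-2.85, 2.85]. Speed limits (rad/s): [2.79, 2.79, 3.14, 3.14, 3.14, 3.14].

INTERFACE

Orientations are given as a unit quaternion [w, x, y, z].
In Python, from station import env gives the robot as it stands.
- The arm moves only by the tool carry_out, never from a script. Its argument "deltas" is a list of rows, each an object of numbers: "gripper": the opening, from 0 (shut) to 1 (fully open); "dx", "dy", "dz": the shift along the tool's x, y, z each as a share of 30 mm, from -1 to 1; "ax", "ay", "az": the turn, a rotation vector about the tool's x, y, z each as a share of 10 degrees, from -1 to 1. A call has 1 to 5 rows; each row shifts and turns the commanded pose from where the row before left it, along the tool's axes as they then stand; what a row does not reach is not made up. A row lasts 1/8 s, in which the tool goes at most 62.5 mm and 10.7 degrees, less where a joint would pass 70% of its speed; a pose out of reach is approached as far as the arm can. A call with a number of a shift or a turn outside -1 to 1 is refused whole. A call with a gripper value outside its range is refused whole. The fingers move at their own pace and stop on an object; "force" is the grip in N (left out, the last holds). Time passes only in rows, so rows that do not move let the fingers close. It gives the time, the measured TCP pose, the force and the opening at its end, in the units of the state.
- env.state(): the state, without advancing time (a new reading comes with each control period).
- env.snapshot(name): name is "scene" or "top" or "wrist"; returns (picture, depth): 400x640x3 uint8, red, green, blue; 400x640 float32, m along the optical axis (not along the pixel's ray), 0 where there is no reading.
- env.camera_model(name): a dict with "fx", "fy", "cx", "cy" (pixels), "R" (3x3) and "t" (3): a world point X has camera coordinates R X + t. Camera axes: x right, y down, z forward; pixel columns grow to the right and rows downward; lengths in m; the calibration is good to about 2 mm. The wrist camera is an equidistant fisheye: a pixel r from the principal point sees the ray r / f radians off the axis. A picture is of the moment at which its call begins: read the wrist's pose just before it. camera_model takes no time and is no camera call; for the wrist camera it gives the pose at the moment of the call.
- env.job_done(): hands the job in, once; it reports no verdict.
The state is a dict: "t": time; "qpos": joint angles; "qvel": joint speeds; "tau": joint torques, N m; "ee_pos": TCP position; "ee_rot": TCP orientation; "force": force on the tool from outside, world axes, zero at the start; "moment": the same for the moment, N m; "finger_gap": finger opening in m.
Only numpy, scipy, OpenCV 4.12 (cv2) and the standard library are available. Lean on these libraries where they do the work, as an engineer would, in place of code of your own. Each camera call takes 0.05 s, during which the arm holds its last target. There are 200 camera calls.

## Working session

There is one attempt and no reset: what is moved stays moved. The work goes in short steps, Python scripts to look and compute and a tool call to move; the robot and the scene stay as the last step left them, time stands still between calls to the robot, and variables do not carry over. Pictures are saved under pics/ and viewed, about 8 in all and at most 12, crops included, and the job is handed in when it is done.

Besides the shell and the picture viewer there is one more tool, called after ">>>" as a command line: name --argument value ..., lists and objects as JSON in quotes. carry_out: Moves the arm, as the interface text tells. Its arguments: {"type":"object","properties":{"deltas":{"type":"array","items":{"type":"object","properties":{"gripper":{"type":"number"},"dx":{"type":"number","minimum":-1,"maximum":1},"dy":{"type":"number","minimum":-1,"maximum":1},"dz":{"type":"number","minimum":-1,"maximum":1},"ax":{"type":"number","minimum":-1,"maximum":1},"ay":{"type":"number","minimum":-1,"maximum":1},"az":{"type":"number","minimum":-1,"maximum":1}}}},"force":{"type":"number"}},"required":["deltas"]}

```bash
mkdir -p pics; ls; python3 - <<'E'
from station import env
import cv2,numpy as np
for n in("top","scene"):
    p,d=env.snapshot(n); cv2.imwrite(f"pics/{n}1.png",p[:,:,::-1]); np.savez(f"pics/{n}1.npz",p=p,d=d); m=env.camera_model(n); print(n,m)
s=env.state();print(s['t'],s['ee_pos'],s['ee_rot'],s['finger_gap'],env.pinch_z)
E
```

```text
pics
top {'fx': 440.9094994156819, 'fy': 440.9094994156819, 'cx': 322.6956070440584, 'cy': 193.8523554977138, 'R': array([[ 0.01380707, -0.99978413,  0.01552601],
       [-0.99437972, -0.01535917, -0.10475243],
       [ 0.10496829, -0.01399243, -0.99437713]]), 't': array([0.0090536 , 0.60935673, 1.27509998])}
scene {'fx': 457.59519708108587, 'fy': 457.59519708108587, 'cx': 310.7964836190775, 'cy': 195.09765295678523, 'R': array([[ 0.25617155,  0.96656048,  0.01170332],
       [ 0.63200768, -0.15831812, -0.75861826],
       [-0.73139759,  0.201733  , -0.65143025]]), 't': array([-0.19517856, -0.33982862,  1.78694155])}
0.1 [ 0.14418051 -0.60736538  0.18325412] [-9.96247246e-04  9.93233993e-01  1.16125961e-01  6.31632422e-05] 0.08720080974765744 0.0187
```

View pics/top1.png

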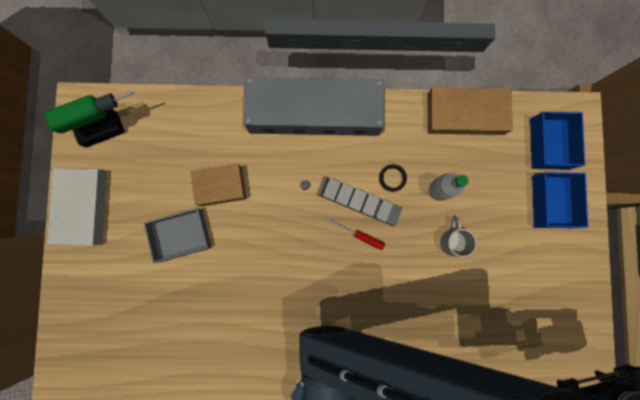

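View pics/scene1.png

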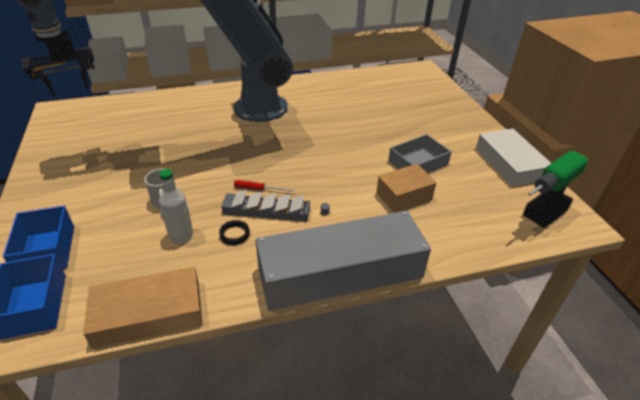

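The top view shows the organiser at about (320–400, 178–224). Its flat end is at lower right near (395, 214), and the gland at (305, 185) marks the lid-5 end. The screwdriver is at (357, 234) and the tape at (392, 178). Next I'll measure the pose.

```bash
cat > h.py <<'E'
import numpy as np,cv2
from station import env
def cloud(d,m):
    v,u=np.mgrid[:d.shape[0],:d.shape[1]]
    c=np.stack([(u-m['cx'])/m['fx']*d,(v-m['cy'])/m['fy']*d,d],-1)
    return (c-m['t'])@m['R']
def ontoplane(uv,m,z):
    r=np.c_[(uv[:,0]-m['cx'])/m['fx'],(uv[:,1]-m['cy'])/m['fy'],np.ones(len(uv))]@m['R']
    c=-m['R'].T@m['t']
    return c+r*((z-c[2])/r[:,2])[:,None]
E
python3 - <<'E'
from h import *
for n,(a,b,c,e) in (("top",(165,240,290,415)),("scene",(185,228,210,315))):
    z=np.load(f"pics/{n}1.npz"); m=env.camera_model(n); P=cloud(z['d'],m)
    roi=np.zeros(z['d'].shape,bool); roi[a:b,c:e]=1
    ok=roi&(P[...,2]>.019)&(P[...,2]<.08)&(z['d']>0)
    k,l,st,ce=cv2.connectedComponentsWithStats(ok.astype(np.uint8))
    i=1+np.argmax(st[1:,4]); q=P[l==i]
    r=cv2.minAreaRect(q[:,:2].astype(np.float32)); print(n,st[i],r,cv2.boxPoints(r).round(4).tolist())
    bx=cv2.boxPoints(r); 
    # principal axis profile
    s=sorted([(np.linalg.norm(bx[1]-bx[0]),*(bx[1]-bx[0])),(np.linalg.norm(bx[2]-bx[1]),*(bx[2]-bx[1]))])[1]
    ax=np.array(s[1:])/s[0]; ax*=np.sign(ax[1]); t=(q[:,:2]-r[0])@ax
    print("yaw",np.arctan2(ax[1],ax[0]))
    for lo in np.arange(-.13,.13,.01):
        w=(t>=lo)&(t<lo+.01)
        if w.any(): print(round(lo*1000),(np.percentile(q[w,2],[10,50,90])*1000).round(0))
    tb=roi&(l==0)&(P[...,2]<.012); print("table z",np.median(P[tb][:,2]))
    g=cv2.resize(z['p'][a:b,c:e,::-1],None,fx=6,fy=6,interpolation=cv2.INTER_CUBIC); 
    if n=="top": cv2.imwrite("pics/topcrop.png",g)
E
```

```text
top [ 317  176   85   50 1573] ((0.5921822786331177, -0.09096506237983704), (0.25005093216896057, 0.06094895675778389), 68.26905822753906) [[0.5175999999046326, -0.19580000638961792], [0.5741999745368958, -0.2184000015258789], [0.6668000221252441, 0.013899999670684338], [0.6101999878883362, 0.0364999994635582]]
yaw 1.1915196
-130 [27. 31. 35.]
-120 [29. 32. 35.]
-110 [28. 31. 34.]
-100 [28. 33. 36.]
-90 [33. 37. 41.]
-80 [39. 44. 48.]
-70 [24. 49. 53.]
-60 [23. 29. 34.]
-50 [31. 36. 39.]
-40 [35. 40. 42.]
-30 [40. 43. 47.]
-20 [24. 32. 47.]
-10 [30. 34. 39.]
0 [34. 38. 41.]
10 [38. 43. 47.]
20 [25. 45. 48.]
30 [28. 34. 37.]
40 [34. 39. 42.]
50 [40. 43. 47.]
60 [28. 46. 51.]
70 [26. 33. 37.]
80 [34. 38. 42.]
90 [40. 45. 48.]
100 [40. 49. 52.]
110 [24. 31. 34.]
120 [28. 30. 34.]
table z -0.0007005520086118483
scene [ 221  190   89   28 1427] ((0.5914411544799805, -0.09035459160804749), (0.2490149587392807, 0.0664743185043335), 68.48744201660156) [[0.5149000287055969, -0.1940000057220459], [0.57669997215271, -0.2184000015258789], [0.6679999828338623, 0.013299999758601189], [0.6061999797821045, 0.037700001150369644]]
yaw 1.1953315
-130 [30. 32. 35.]
-120 [26. 32. 35.]
-110 [27. 32. 34.]
-100 [25. 33. 36.]
-90 [21. 37. 43.]
-80 [21. 44. 48.]
-70 [21. 48. 52.]
-60 [23. 30. 33.]
-50 [22. 36. 39.]
-40 [21. 39. 43.]
-30 [21. 45. 48.]
-20 [22. 30. 47.]
-10 [22. 35. 37.]
0 [22. 39. 42.]
10 [21. 44. 47.]
20 [21. 29. 49.]
30 [23. 34. 38.]
40 [22. 39. 43.]
50 [22. 44. 48.]
60 [20. 28. 50.]
70 [24. 34. 38.]
80 [26. 40. 44.]
90 [22. 45. 48.]
100 [21. 27. 53.]
110 [25. 31. 35.]
120 [22. 31. 34.]
table z 0.0008055926998110004
```

View pics/topcrop.png

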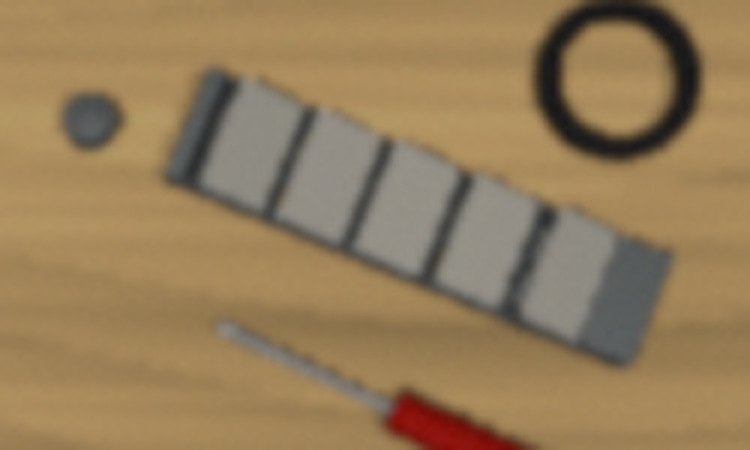

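The crop confirms it: the grey landing is at lower right (625, 300), and the end wall and gland are at upper left. Both cameras agree on the pose: centre (0.592, -0.0907), yaw about 68.3°. I'll move over the flat end with the fingers shut.

>>> carry_out --deltas '[{"dx": 0.96,"dy": -0.6,"dz": -0.3,"gripper": 0},{"dx": 0.96,"dy": -0.6,"dz": -0.3,"gripper": 0},{"dx": 0.96,"dy": -0.6,"dz": -0.3,"gripper": 0},{"dx": 0.96,"dy": -0.6,"dz": -0.3,"gripper": 0},{"dx": 0.96,"dy": -0.6,"dz": -0.3,"gripper": 0}]' --force 10

```text
invalid input
```

>>> carry_out --deltas '[{"dx": 0.96,"dy": -0.6,"gripper": 0},{"dx": 0.96,"dy": -0.6,"gripper": 0},{"dx": 0.96,"dy": -0.6,"gripper": 0},{"dx": 0.96,"dy": -0.6,"gripper": 0},{"dx": 0.96,"dy": -0.6,"gripper": 0}]'

```text
invalid input
```

>>> carry_out --deltas '[{"dx": 0.96,"dy": -0.6,"gripper": 0},{"dx": 0.96,"dy": -0.6,"gripper": 0},{"dx": 0.96,"dy": -0.6,"gripper": 0},{"dx": 0.96,"dy": -0.6,"gripper": 0},{"dx": 0.96,"dy": -0.6,"gripper": 0}]'

```text
invalid input
```

>>> carry_out --deltas '[{"az": -0.92,"gripper": 0},{"az": -0.92,"gripper": 0},{"az": -0.92,"gripper": 0},{"az": -0.92,"gripper": 0},{"az": -0.92,"gripper": 0}]'

```text
invalid input
```

>>> carry_out --deltas '[{"az": -0.9,"gripper": 0},{"gripper": 0}]'

```text
invalid input
```

>>> carry_out --deltas '[{"dx": 0.96,"dy": -0.6,"dz": -0.3,"ax": 0,"ay": 0,"az": 0,"gripper": 0},{"dx": 0.96,"dy": -0.6,"dz": -0.3,"ax": 0,"ay": 0,"az": 0,"gripper": 0},{"dx": 0.96,"dy": -0.6,"dz": -0.3,"ax": 0,"ay": 0,"az": 0,"gripper": 0},{"dx": 0.96,"dy": -0.6,"dz": -0.3,"ax": 0,"ay": 0,"az": 0,"gripper": 0},{"dx": 0.96,"dy": -0.6,"dz": -0.3,"ax": 0,"ay": 0,"az": 0,"gripper": 0}]' --force 10

```text
t: 0.72
ee_pos: [0.2641, -0.4861, 0.229]
ee_rot: [-0.001, 0.993, 0.116, -0.0]
force: [-0.6, 0.3, 0.0]
finger_gap: 0.045
```

>>> carry_out --deltas '[{"dx": 0.96,"dy": -0.6,"dz": 0,"ax": 0,"ay": 0,"az": 0,"gripper": 0},{"dx": 0.96,"dy": -0.6,"dz": 0,"ax": 0,"ay": 0,"az": 0,"gripper": 0},{"dx": 0.96,"dy": -0.6,"dz": 0,"ax": 0,"ay": 0,"az": 0,"gripper": 0},{"dx": 0.96,"dy": -0.6,"dz": 0,"ax": 0,"ay": 0,"az": 0,"gripper": 0},{"dx": 0.96,"dy": -0.6,"dz": 0,"ax": 0,"ay": 0,"az": 0,"gripper": 0}]'

```text
t: 1.35
ee_pos: [0.3834, -0.3654, 0.2288]
ee_rot: [-0.0, 0.993, 0.116, -0.0]
force: [0.1, -0.1, -1.4]
finger_gap: 0.0015
```

>>> carry_out --deltas '[{"dx": 0.96,"dy": -0.6,"dz": 0,"ax": 0,"ay": 0,"az": 0,"gripper": 0},{"dx": 0.96,"dy": -0.6,"dz": 0,"ax": 0,"ay": 0,"az": 0,"gripper": 0},{"dx": 0.96,"dy": -0.6,"dz": 0,"ax": 0,"ay": 0,"az": 0,"gripper": 0},{"dx": 0.96,"dy": -0.6,"dz": 0,"ax": 0,"ay": 0,"az": 0,"gripper": 0},{"dx": 0.96,"dy": -0.6,"dz": 0,"ax": 0,"ay": 0,"az": 0,"gripper": 0}]'

```text
t: 1.98
ee_pos: [0.5027, -0.2446, 0.2287]
ee_rot: [-0.0, 0.993, 0.116, -0.0]
force: [0.2, -0.0, -0.6]
finger_gap: 0.0005
```

>>> carry_out --deltas '[{"dx": 0,"dy": 0,"dz": 0,"ax": 0,"ay": 0,"az": -0.92,"gripper": 0},{"dx": 0,"dy": 0,"dz": 0,"ax": 0,"ay": 0,"az": -0.92,"gripper": 0},{"dx": 0,"dy": 0,"dz": 0,"ax": 0,"ay": 0,"az": -0.92,"gripper": 0},{"dx": 0,"dy": 0,"dz": 0,"ax": 0,"ay": 0,"az": -0.92,"gripper": 0},{"dx": 0,"dy": 0,"dz": 0,"ax": 0,"ay": 0,"az": -0.92,"gripper": 0}]'

```text
t: 2.6
ee_pos: [0.5019, -0.2454, 0.2287]
ee_rot: [-0.001, 0.868, 0.497, -0.0]
force: [-0.2, 0.3, 0.2]
finger_gap: 0.0007
```

>>> carry_out --deltas '[{"dx": 0,"dy": 0,"dz": 0,"ax": 0,"ay": 0,"az": -0.9,"gripper": 0},{"dx": 0,"dy": 0,"dz": 0,"ax": 0,"ay": 0,"az": 0,"gripper": 0}]'

```text
t: 2.85
ee_pos: [0.502, -0.2454, 0.2287]
ee_rot: [-0.001, 0.828, 0.561, -0.0]
force: [0.3, 0.8, -1.1]
finger_gap: 0.0004
```

```bash
cat >> h.py <<'E'
from scipy.spatial.transform import Rotation as Ro
C=np.array([.592,-.0907]); YAW=1.192
def where():
    s=env.state(); R=Ro.from_quat(np.r_[s['ee_rot'][1:],s['ee_rot'][0]]).as_matrix()
    c,n=np.cos(YAW),np.sin(YAW); d=np.array(s['ee_pos'])[:2]-C
    print("t",round(s['t'],2),"org xy mm",(1000*np.array([c*d[0]+n*d[1],-n*d[0]+c*d[1]])).round(1),"z",round(s['ee_pos'][2]*1000,2),
     "toolx yaw deg",np.degrees(np.arctan2(R[1,0],R[0,0])).round(2),"tilt",R[:2,2].round(4),"F",np.round(s['force'],2),"gap",s['finger_gap'])
    g=np.r_[C-.11*np.array([c,n]),.06]-s['ee_pos']; print("to flat_end@60mm, tool mm",(R.T@g*1000).round(1))
E
python3 -c "
from h import *
where()"
```

```text
t 2.85 org xy mm [-177.1   26.4] z 228.7 toolx yaw deg 68.24 tilt [-0.0008  0.0007] F [ 0.26  0.8  -1.08] gap 0.00037529620088296907
to flat_end@60mm, tool mm [ 67.   26.5 168.7]
```

>>> carry_out --deltas '[{"dx": 0.745,"dy": 0.295,"dz": 0,"ax": 0,"ay": 0,"az": 0,"gripper": 0},{"dx": 0.745,"dy": 0.295,"dz": 0,"ax": 0,"ay": 0,"az": 0,"gripper": 0},{"dx": 0.745,"dy": 0.295,"dz": 0.5,"ax": 0,"ay": 0,"az": 0,"gripper": 0},{"dx": 0,"dy": 0,"dz": 1,"ax": 0,"ay": 0,"az": 0,"gripper": 0},{"dx": 0,"dy": 0,"dz": 1,"ax": 0,"ay": 0,"az": 0,"gripper": 0}]'

```text
t: 3.48
ee_pos: [0.552, -0.1928, 0.1534]
ee_rot: [0.0, 0.828, 0.561, 0.0]
force: [0.2, -0.7, 0.6]
finger_gap: 0.0004
```

>>> carry_out --deltas '[{"dx": 0,"dy": 0,"dz": 1,"ax": 0,"ay": 0,"az": 0,"gripper": 0},{"dx": 0,"dy": 0,"dz": 1,"ax": 0,"ay": 0,"az": 0,"gripper": 0},{"dx": 0,"dy": 0,"dz": 0.7,"ax": 0,"ay": 0,"az": 0,"gripper": 0},{"dx": 0,"dy": 0,"dz": 0.4,"ax": 0,"ay": 0,"az": 0,"gripper": 0},{"dx": 0,"dy": 0,"dz": 0,"ax": 0,"ay": 0,"az": 0,"gripper": 0}]'

```text
t: 4.1
ee_pos: [0.5512, -0.193, 0.0604]
ee_rot: [-0.001, 0.828, 0.561, -0.0]
force: [-0.6, 0.1, 0.3]
finger_gap: 0.0007
```

```bash
python3 -c "
from h import *
where()
p,d=env.snapshot('wrist'); cv2.imwrite('pics/w1.png',p[:,:,::-1])"
```

```text
t 4.1 org xy mm [-1.101e+02  1.000e-01] z 60.41 toolx yaw deg 68.27 tilt [-0.0015  0.0009] F [-0.59  0.07  0.34] gap 0.0006795310157968037
to flat_end@60mm, tool mm [0.1 0.1 0.4]
```

View pics/w1.png

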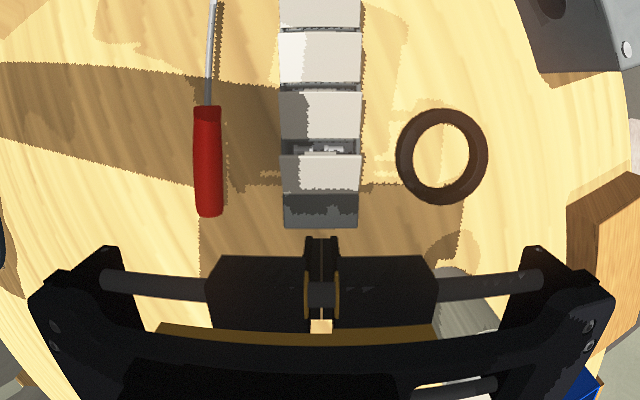

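The wrist view shows the row centred under the shut fingertips: tips at (321, 238), organiser axis at column 321. Lid 1 at (318, 173) comes just after the grey landing at (320, 211). Next I'll come down slowly until I feel the landing.

>>> carry_out --deltas '[{"dx": 0,"dy": 0,"dz": 0.4,"ax": 0,"ay": 0,"az": 0,"gripper": 0},{"dx": 0,"dy": 0,"dz": 0.35,"ax": 0,"ay": 0,"az": 0,"gripper": 0},{"dx": 0,"dy": 0,"dz": 0.08,"ax": 0,"ay": 0,"az": 0,"gripper": 0},{"dx": 0,"dy": 0,"dz": 0,"ax": 0,"ay": 0,"az": 0,"gripper": 0}]'

```text
t: 4.65
ee_pos: [0.5516, -0.1931, 0.036]
ee_rot: [-0.0, 0.827, 0.562, -0.0]
force: [-1.3, -0.3, 0.9]
finger_gap: 0.0004
```

>>> carry_out --deltas '[{"dx": 0,"dy": 0,"dz": 0.03,"ax": 0,"ay": 0,"az": 0,"gripper": 0},{"dx": 0,"dy": 0,"dz": 0,"ax": 0,"ay": 0,"az": 0,"gripper": 0}]'

```text
t: 4.9
ee_pos: [0.5519, -0.1933, 0.0356]
ee_rot: [0.0, 0.827, 0.562, 0.0]
force: [-0.4, 0.4, -1.1]
finger_gap: 0.0006
```

```bash
python3 -c "
from h import *
where()"
```

```text
t 4.9 org xy mm [-110.2   -0.7] z 35.57 toolx yaw deg 68.34 tilt [ 0.0004 -0.0002] F [-0.42  0.39 -1.1 ] gap 0.0006329769816424025
to flat_end@60mm, tool mm [  0.2  -0.7 -24.4]
```

>>> carry_out --deltas '[{"dx": 0,"dy": 0,"dz": 0.03,"ax": 0,"ay": 0,"az": 0,"gripper": 0},{"dx": 0,"dy": 0,"dz": 0.03,"ax": 0,"ay": 0,"az": 0,"gripper": 0},{"dx": 0,"dy": 0,"dz": 0,"ax": 0,"ay": 0,"az": 0,"gripper": 0}]'

```text
t: 5.28
ee_pos: [0.5516, -0.1932, 0.0335]
ee_rot: [-0.0, 0.827, 0.562, -0.0]
force: [-0.6, 0.7, 0.1]
finger_gap: 0.0006
```

>>> carry_out --deltas '[{"dx": 0,"dy": 0,"dz": 0.02,"ax": 0,"ay": 0,"az": 0,"gripper": 0},{"dx": 0,"dy": 0,"dz": 0,"ax": 0,"ay": 0,"az": 0,"gripper": 0}]'

```text
t: 5.52
ee_pos: [0.5517, -0.1932, 0.0329]
ee_rot: [-0.0, 0.827, 0.562, -0.0]
force: [0.1, -0.5, -1.3]
finger_gap: 0.0007
```

>>> carry_out --deltas '[{"dx": 0,"dy": 0,"dz": 0.015,"ax": 0,"ay": 0,"az": 0,"gripper": 0},{"dx": 0,"dy": 0,"dz": 0,"ax": 0,"ay": 0,"az": 0,"gripper": 0}]'

```text
t: 5.78
ee_pos: [0.5517, -0.1932, 0.0325]
ee_rot: [-0.0, 0.827, 0.562, -0.0]
force: [-0.2, 0.2, -0.3]
finger_gap: 0.0003
```

>>> carry_out --deltas '[{"dx": 0,"dy": 0,"dz": 0.015,"ax": 0,"ay": 0,"az": 0,"gripper": 0},{"dx": 0,"dy": 0,"dz": 0,"ax": 0,"ay": 0,"az": 0,"gripper": 0}]'

```text
t: 6.02
ee_pos: [0.5517, -0.1932, 0.032]
ee_rot: [-0.0, 0.827, 0.562, -0.0]
force: [-0.5, -0.7, -0.1]
finger_gap: 0.0009
```

>>> carry_out --deltas '[{"dx": 0,"dy": 0,"dz": 0.01,"ax": 0,"ay": 0,"az": 0,"gripper": 0},{"dx": 0,"dy": 0,"dz": 0,"ax": 0,"ay": 0,"az": 0,"gripper": 0}]'

```text
t: 6.28
ee_pos: [0.5517, -0.1932, 0.0317]
ee_rot: [-0.0, 0.827, 0.562, 0.0]
force: [-0.2, -0.2, 0.6]
finger_gap: 0.0005
```

>>> carry_out --deltas '[{"dx": 0,"dy": 0,"dz": 0.01,"ax": 0,"ay": 0,"az": 0,"gripper": 0},{"dx": 0,"dy": 0,"dz": 0,"ax": 0,"ay": 0,"az": 0,"gripper": 0}]'

```text
t: 6.52
ee_pos: [0.5517, -0.1932, 0.0314]
ee_rot: [0.0, 0.827, 0.562, 0.0]
force: [1.0, -0.4, -0.2]
finger_gap: 0.0005
```

>>> carry_out --deltas '[{"dx": 0,"dy": 0,"dz": 0.01,"ax": 0,"ay": 0,"az": 0,"gripper": 0},{"dx": 0,"dy": 0,"dz": 0,"ax": 0,"ay": 0,"az": 0,"gripper": 0}]'

```text
t: 6.78
ee_pos: [0.5517, -0.1932, 0.0311]
ee_rot: [-0.0, 0.827, 0.562, -0.0]
force: [-0.4, -0.5, 0.4]
finger_gap: 0.0004
```

>>> carry_out --deltas '[{"dx": 0,"dy": 0,"dz": 0.01,"ax": 0,"ay": 0,"az": 0,"gripper": 0},{"dx": 0,"dy": 0,"dz": 0,"ax": 0,"ay": 0,"az": 0,"gripper": 0}]'

```text
t: 7.02
ee_pos: [0.5517, -0.1932, 0.0308]
ee_rot: [-0.0, 0.827, 0.562, -0.0]
force: [-0.5, 0.6, -0.3]
finger_gap: 0.0005
```

```bash
python3 -c "
from h import *
where()
p,d=env.snapshot('wrist'); cv2.imwrite('pics/w2.png',cv2.resize(p[130:330,200:440,::-1],None,fx=3,fy=3))"
```

```text
t 7.03 org xy mm [-110.2   -0.4] z 30.82 toolx yaw deg 68.34 tilt [-0.0001  0.    ] F [-0.51  0.65 -0.3 ] gap 0.0004910213152274709
to flat_end@60mm, tool mm [  0.2  -0.4 -29.2]
```

View pics/w2.png

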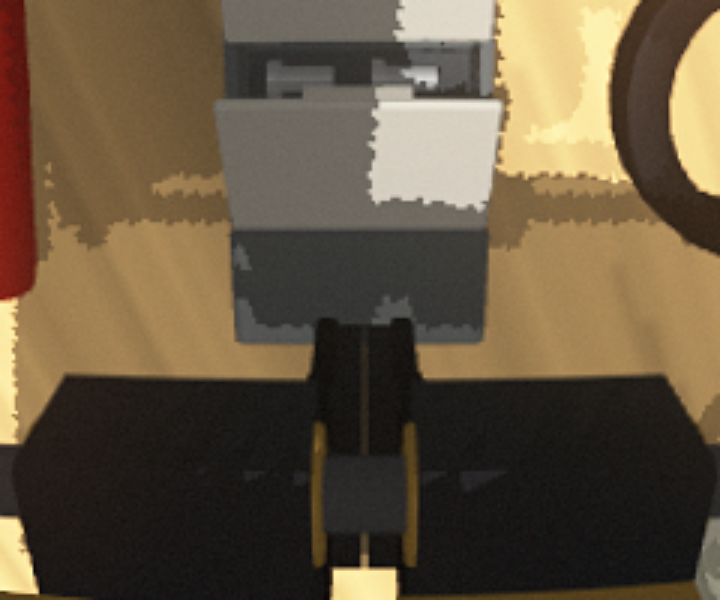

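The crop shows the fingertips' front edge at crop row 320, while the landing spans rows 230–342. That is further back than I expected, so I'll check it with the wrist depth.

```bash
cat >> h.py <<'E'
def wpts(d,m):
    v,u=np.mgrid[:d.shape[0],:d.shape[1]]; x=u-m['cx'];y=v-m['cy'];r=np.hypot(x,y)+1e-9;th=r/m['fx']
    k=np.tan(th)/r
    c=np.stack([x*k*d,y*k*d,d],-1); return (c-m['t'])@m['R']
def org(P):
    c,n=np.cos(YAW),np.sin(YAW); d=P[...,:2]-C
    return np.stack([c*d[...,0]+n*d[...,1],-n*d[...,0]+c*d[...,1],P[...,2]],-1)*1000
E
python3 - <<'E'
from h import *
m=env.camera_model('wrist'); p,d=env.snapshot('wrist'); O=org(wpts(d,m))
print("cam org",org(-m['R'].T@m['t']), "axis",m['R'][2])
for u in (290,312,328,350):
    print(u,[(v,O[v,u].round(0).astype(int).tolist()) for v in range(196,268,4)])
z=O[...,2]; w=(abs(O[...,0]+107)<10)&(abs(abs(O[...,1])-22)<6)&(d>0); print("landing z",np.median(z[w]),w.sum())
w=(O[...,0]<-150)&(O[...,0]>-260)&(abs(z)<15); print('table',np.median(z[w]),w.sum())
w=(O[...,0]>-80)&(O[...,0]<100)&(abs(z)<12)&(abs(O[...,1])>40)&(abs(O[...,1])<60); print('table',np.median(z[w]),w.sum())
E
```

```text
cam org [-26.29098458   0.7735468  230.25754869] axis [-0.11185033 -0.28420989 -0.95221544]
290 [(196, [-86, 21, 36]), (200, [-89, 21, 36]), (204, [-93, 22, 32]), (208, [-96, 22, 31]), (212, [-99, 22, 31]), (216, [-102, 22, 31]), (220, [-105, 22, 30]), (224, [-108, 22, 30]), (228, [-111, 22, 30]), (232, [-114, 22, 31]), (236, [-117, 23, 30]), (240, [-120, 23, 31]), (244, [-139, 26, -1]), (248, [-143, 26, -2]), (252, [-147, 27, -1]), (256, [-73, 11, 143]), (260, [-73, 10, 145]), (264, [-73, 10, 149])]
312 [(196, [-86, 6, 37]), (200, [-89, 7, 34]), (204, [-92, 7, 33]), (208, [-96, 7, 31]), (212, [-99, 7, 31]), (216, [-102, 7, 30]), (220, [-105, 7, 30]), (224, [-108, 7, 31]), (228, [-111, 7, 30]), (232, [-114, 7, 30]), (236, [-117, 7, 30]), (240, [-100, 6, 73]), (244, [-101, 6, 76]), (248, [-101, 5, 81]), (252, [-101, 5, 86]), (256, [-101, 5, 90]), (260, [-101, 5, 95]), (264, [-100, 5, 100])]
328 [(196, [-86, -4, 36]), (200, [-89, -4, 34]), (204, [-93, -4, 32]), (208, [-96, -4, 31]), (212, [-99, -4, 30]), (216, [-102, -4, 30]), (220, [-105, -4, 31]), (224, [-107, -4, 32]), (228, [-111, -4, 31]), (232, [-114, -4, 31]), (236, [-116, -4, 32]), (240, [-101, -3, 71]), (244, [-101, -3, 76]), (248, [-102, -3, 80]), (252, [-102, -3, 85]), (256, [-101, -3, 90]), (260, [-101, -3, 94]), (264, [-101, -3, 99])]
350 [(196, [-86, -18, 37]), (200, [-89, -19, 34]), (204, [-92, -19, 33]), (208, [-96, -19, 30]), (212, [-99, -19, 31]), (216, [-102, -20, 30]), (220, [-105, -20, 31]), (224, [-107, -20, 32]), (228, [-111, -20, 31]), (232, [-114, -20, 31]), (236, [-117, -20, 30]), (240, [-120, -20, 31]), (244, [-139, -24, -2]), (248, [-142, -24, -1]), (252, [-147, -24, -2]), (256, [-73, -9, 143]), (260, [-73, -8, 145]), (264, [-73, -8, 148])]
landing z 30.875908818546034 925
table -1.2439801438374225 11274
table -1.1456877919217214 9031
```

Depth puts the lowest visible point of the fingers near z ≈ 71 mm, although the TCP reads 31 mm, and I felt no contact. I'll check from the scene camera.

```bash
python3 - <<'E'
from h import *
p,d=env.snapshot('scene'); np.savez('pics/scene2.npz',p=p,d=d); m=env.camera_model('scene')
O=org(cloud(d,m))
w=(abs(O[...,0]+110)<14)&(abs(O[...,1])<22)&(d>0)&(O[...,2]>36); w[:, :150]=0
for lo in range(30,130,6):
    k=w&(O[...,2]>=lo)&(O[...,2]<lo+6); 
    if k.any(): print(lo,k.sum(),O[k].min(0).round(),O[k].max(0).round())
s=env.state()
for zz in (0,.04):
    X=m['R']@(np.array(s['ee_pos'])+[0,0,zz])+m['t']; print("TCP px",m['cx']+m['fx']*X[0]/X[2],m['cy']+m['fy']*X[1]/X[2])
cv2.imwrite('pics/s2.png',cv2.resize(p[110:250,150:330,::-1],None,fx=4,fy=4,interpolation=cv2.INTER_CUBIC))
E
```

```text
36 1 [-121.   22.   36.] [-121.   22.   36.]
66 4 [-110.  -10.   67.] [-102.   10.   72.]
72 7 [-111.  -11.   72.] [-100.    7.   78.]
78 1 [-103.    6.   81.] [-103.    6.   81.]
84 2 [-103.    5.   84.] [-102.    7.   90.]
90 3 [-104.    3.   91.] [-102.    9.   94.]
96 1 [-101.    5.  100.] [-101.    5.  100.]
TCP px 227.79955237041548 200.63781401522374
TCP px 226.29878619988366 190.05383322914705
```

View pics/s2.png

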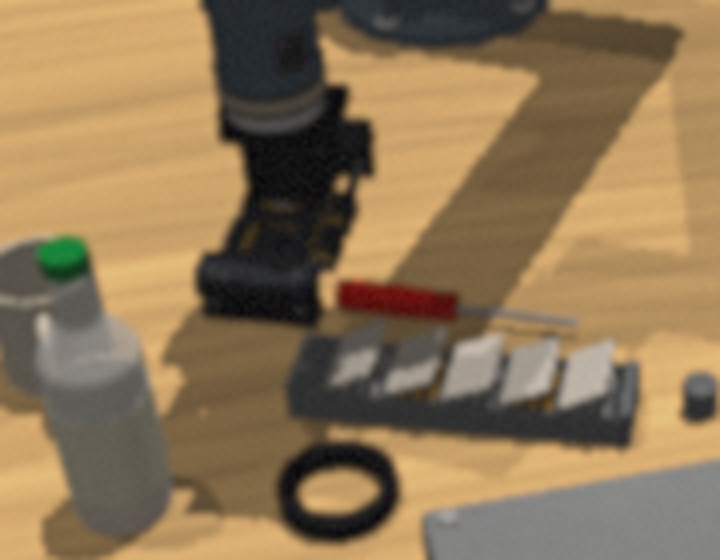

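Both views agree: the visible tips sit about 36–40 mm above the landing, even though the reported TCP is at 31 mm. So the reported TCP height is offset from the real tips, while x and y match. I'll trust the cameras and the contact force, and keep going down in small steps.

>>> carry_out --deltas '[{"dx": 0,"dy": 0,"dz": 0.3,"ax": 0,"ay": 0,"az": 0,"gripper": 0},{"dx": 0,"dy": 0,"dz": 0.3,"ax": 0,"ay": 0,"az": 0,"gripper": 0},{"dx": 0,"dy": 0,"dz": 0.1,"ax": 0,"ay": 0,"az": 0,"gripper": 0},{"dx": 0,"dy": 0,"dz": 0,"ax": 0,"ay": 0,"az": 0,"gripper": 0}]'

```text
t: 7.68
ee_pos: [0.5514, -0.1931, 0.0093]
ee_rot: [-0.0, 0.827, 0.562, -0.0]
force: [0.3, -0.5, 0.6]
finger_gap: 0.0008
```

```bash
cat >> h.py <<'E'
def tip():
    m=env.camera_model('wrist'); p,d=env.snapshot('wrist'); O=org(wpts(d,m))
    f=(abs(O[...,0]+101)<5)&(abs(O[...,1])<14)&(d>0)&(O[...,2]>36); f[:,:300]=0;f[:,345:]=0
    w=(abs(O[...,0]+107)<10)&(abs(abs(O[...,1])-22)<6)&(d>0)
    print("tip low z",np.sort(O[f][:,2])[:8].round(1),"landing",np.median(O[w][:,2]).round(1))
    return p
E
python3 -c "
from h import *
where();tip()"
```

```text
t 7.67 org xy mm [-1.101e+02 -1.000e-01] z 9.26 toolx yaw deg 68.34 tilt [-0.0009  0.0006] F [ 0.28 -0.5   0.62] gap 0.0007600479069949631
to flat_end@60mm, tool mm [  0.1  -0.2 -50.7]
tip low z [45.7 46.2 46.6 46.7 46.7 46.8 46.9 47. ] landing 30.8
```

>>> carry_out --deltas '[{"dx": 0,"dy": 0,"dz": 0.2,"ax": 0,"ay": 0,"az": 0,"gripper": 0},{"dx": 0,"dy": 0,"dz": 0.1,"ax": 0,"ay": 0,"az": 0,"gripper": 0},{"dx": 0,"dy": 0,"dz": 0,"ax": 0,"ay": 0,"az": 0,"gripper": 0}]'

```text
t: 8.1
ee_pos: [0.5515, -0.1931, 0.0005]
ee_rot: [-0.0, 0.827, 0.562, -0.0]
force: [0.6, 0.2, -0.6]
finger_gap: 0.0004
```

```bash
python3 -c "
from h import *
where();p=tip(); cv2.imwrite('pics/w3.png',cv2.resize(p[130:330,200:440,::-1],None,fx=3,fy=3))"
```

```text
t 8.1 org xy mm [-110.1   -0.2] z 0.55 toolx yaw deg 68.34 tilt [-0.0006  0.0003] F [ 0.64  0.17 -0.61] gap 0.0004141293525736498
to flat_end@60mm, tool mm [  0.1  -0.2 -59.5]
tip low z [37.2 37.6 37.6 37.7 37.7 37.9 37.9 37.9] landing 30.9
```

View pics/w3.png

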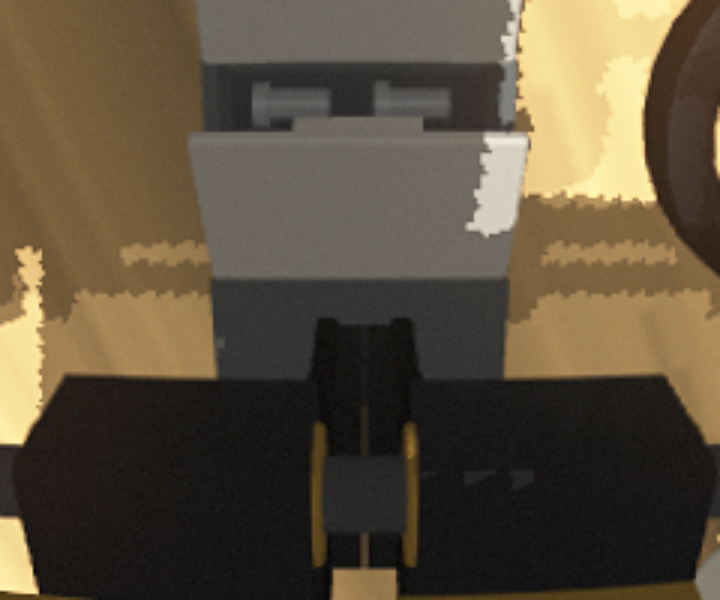

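The crop shows the tips at (365, 320) over the landing, still about 6 mm up, with the lid 1 hinge line at crop row 278. I'll take fine steps down.

>>> carry_out --deltas '[{"dx": 0,"dy": 0,"dz": 0.07,"ax": 0,"ay": 0,"az": 0,"gripper": 0},{"dx": 0,"dy": 0,"dz": 0.06,"ax": 0,"ay": 0,"az": 0,"gripper": 0},{"dx": 0,"dy": 0,"dz": 0,"ax": 0,"ay": 0,"az": 0,"gripper": 0}]'

```text
t: 8.52
ee_pos: [0.5516, -0.1931, -0.0032]
ee_rot: [-0.0, 0.827, 0.562, -0.0]
force: [0.1, -0.2, 0.1]
finger_gap: 0.0006
```

>>> carry_out --deltas '[{"dx": 0,"dy": 0,"dz": 0.015,"ax": 0,"ay": 0,"az": 0,"gripper": 0},{"dx": 0,"dy": 0,"dz": 0,"ax": 0,"ay": 0,"az": 0,"gripper": 0}]'

```text
t: 8.78
ee_pos: [0.5517, -0.1932, -0.0035]
ee_rot: [0.0, 0.827, 0.562, 0.0]
force: [0.3, -0.3, -0.3]
finger_gap: 0.0005
```

>>> carry_out --deltas '[{"dx": 0,"dy": 0,"dz": 0.01,"ax": 0,"ay": 0,"az": 0,"gripper": 0},{"dx": 0,"dy": 0,"dz": 0,"ax": 0,"ay": 0,"az": 0,"gripper": 0}]'

```text
t: 9.02
ee_pos: [0.5517, -0.1932, -0.0038]
ee_rot: [-0.0, 0.827, 0.562, -0.0]
force: [-0.6, -0.2, 0.4]
finger_gap: 0.0004
```

```bash
python3 -c "
from h import *
where();tip()"
```

```text
t 9.03 org xy mm [-110.2   -0.5] z -3.79 toolx yaw deg 68.34 tilt [-0.  0.] F [-0.62 -0.21  0.44] gap 0.0004410665523190978
to flat_end@60mm, tool mm [  0.2  -0.5 -63.8]
tip low z [36.  36.1 36.1 36.2 36.2 36.2 36.6 36.7] landing 30.9
```

>>> carry_out --deltas '[{"dx": 0,"dy": 0,"dz": 0.015,"ax": 0,"ay": 0,"az": 0,"gripper": 0},{"dx": 0,"dy": 0,"dz": 0,"ax": 0,"ay": 0,"az": 0,"gripper": 0}]'

```text
t: 9.32
ee_pos: [0.5516, -0.1932, -0.0043]
ee_rot: [-0.0, 0.827, 0.562, -0.0]
force: [-0.3, -0.1, -0.8]
finger_gap: 0.0006
```

>>> carry_out --deltas '[{"dx": 0,"dy": 0,"dz": 0.01,"ax": 0,"ay": 0,"az": 0,"gripper": 0},{"dx": 0,"dy": 0,"dz": 0,"ax": 0,"ay": 0,"az": 0,"gripper": 0}]'

```text
t: 9.57
ee_pos: [0.5517, -0.1932, -0.0046]
ee_rot: [-0.0, 0.827, 0.562, -0.0]
force: [0.9, 0.1, -0.2]
finger_gap: 0.0003
```

>>> carry_out --deltas '[{"dx": 0,"dy": 0,"dz": 0.01,"ax": 0,"ay": 0,"az": 0,"gripper": 0},{"dx": 0,"dy": 0,"dz": 0,"ax": 0,"ay": 0,"az": 0,"gripper": 0}]'

```text
t: 9.82
ee_pos: [0.5517, -0.1932, -0.0049]
ee_rot: [0.0, 0.827, 0.562, -0.0]
force: [-0.0, -0.7, -0.5]
finger_gap: 0.0006
```

>>> carry_out --deltas '[{"dx": 0,"dy": 0,"dz": 0.01,"ax": 0,"ay": 0,"az": 0,"gripper": 0},{"dx": 0,"dy": 0,"dz": 0,"ax": 0,"ay": 0,"az": 0,"gripper": 0}]'

```text
t: 10.07
ee_pos: [0.5517, -0.1932, -0.0052]
ee_rot: [-0.0, 0.827, 0.562, -0.0]
force: [-0.3, -0.2, -0.4]
finger_gap: 0.0002
```

>>> carry_out --deltas '[{"dx": 0,"dy": 0,"dz": 0.01,"ax": 0,"ay": 0,"az": 0,"gripper": 0},{"dx": 0,"dy": 0,"dz": 0,"ax": 0,"ay": 0,"az": 0,"gripper": 0}]'

```text
t: 10.32
ee_pos: [0.5517, -0.1932, -0.0055]
ee_rot: [-0.0, 0.827, 0.562, -0.0]
force: [0.3, -1.6, -0.5]
finger_gap: 0.0004
```

```bash
sed -i "s/(O\[...,2\]>36); f\[:,:300\]/(O[...,2]>32.2)\&(O[...,0]>-105); f[:,:312]/; s/f\[:,345:\]/f[:,332:]/" h.py; python3 -c "
from h import *
where();tip()
m=env.camera_model('wrist'); p,d=env.snapshot('wrist'); O=org(wpts(d,m))
for u in (308,311,314,318,324,328,331,334): print(u,[(v,O[v,u].round(1).tolist()) for v in range(232,246,2)])"
```

```text
t 10.32 org xy mm [-110.1   -0.4] z -5.48 toolx yaw deg 68.34 tilt [-0.0001  0.0001] F [ 0.34 -1.58 -0.52] gap 0.00044731495013384593
to flat_end@60mm, tool mm [  0.1  -0.4 -65.5]
tip low z [32.2 32.4 32.5 32.5 32.5 32.6 32.6 32.6] landing 30.9
308 [(232, [-97.6, 8.0, 31.4]), (234, [-98.6, 8.0, 32.0]), (236, [-99.4, 8.0, 33.0]), (238, [-99.8, 7.9, 35.0]), (240, [-100.2, 7.9, 36.8]), (242, [-99.9, 7.7, 40.0]), (244, [-100.0, 7.6, 42.4])]
311 [(232, [-97.8, 6.3, 31.1]), (234, [-99.3, 6.3, 30.5]), (236, [-100.1, 6.3, 31.4]), (238, [-99.3, 6.2, 36.1]), (240, [-99.8, 6.1, 37.6]), (242, [-99.5, 6.1, 40.7]), (244, [-99.2, 6.0, 43.8])]
314 [(232, [-97.7, 4.6, 31.3]), (234, [-98.7, 4.6, 31.7]), (236, [-100.7, 4.6, 30.1]), (238, [-100.6, 4.6, 33.1]), (240, [-101.3, 4.6, 34.4]), (242, [-101.2, 4.5, 37.1]), (244, [-100.5, 4.4, 41.2])]
318 [(232, [-97.9, 2.3, 30.9]), (234, [-98.8, 2.3, 31.6]), (236, [-99.9, 2.3, 31.9]), (238, [-101.0, 2.3, 32.2]), (240, [-101.4, 2.3, 34.2]), (242, [-101.0, 2.3, 37.7]), (244, [-101.1, 2.2, 40.0])]
324 [(232, [-97.7, -1.1, 31.1]), (234, [-99.4, -1.2, 30.1]), (236, [-100.3, -1.2, 31.0]), (238, [-100.9, -1.1, 32.4]), (240, [-101.5, -1.1, 34.0]), (242, [-101.5, -1.1, 36.6]), (244, [-100.7, -1.1, 40.9])]
328 [(232, [-97.9, -3.4, 30.6]), (234, [-98.8, -3.4, 31.6]), (236, [-100.6, -3.5, 30.3]), (238, [-100.7, -3.4, 32.9]), (240, [-101.6, -3.4, 33.7]), (242, [-101.5, -3.4, 36.5]), (244, [-100.8, -3.3, 40.6])]
331 [(232, [-98.0, -5.2, 30.5]), (234, [-98.9, -5.2, 31.4]), (236, [-99.7, -5.1, 32.4]), (238, [-99.6, -5.0, 35.4]), (240, [-100.0, -5.0, 37.1]), (242, [-99.2, -4.9, 41.3]), (244, [-99.2, -4.8, 43.8])]
334 [(232, [-98.1, -6.9, 30.4]), (234, [-99.5, -7.0, 30.0]), (236, [-100.0, -6.9, 31.7]), (238, [-99.5, -6.7, 35.6]), (240, [-100.4, -6.7, 36.3]), (242, [-99.8, -6.6, 40.2]), (244, [-99.0, -6.4, 44.4])]
```

>>> carry_out --deltas '[{"dx": 0,"dy": 0,"dz": 0.01,"ax": 0,"ay": 0,"az": 0,"gripper": 0},{"dx": 0,"dy": 0,"dz": 0,"ax": 0,"ay": 0,"az": 0,"gripper": 0}]'

```text
t: 10.68
ee_pos: [0.5517, -0.1932, -0.0058]
ee_rot: [-0.0, 0.827, 0.562, -0.0]
force: [0.7, 0.5, 0.2]
finger_gap: 0.0007
```

>>> carry_out --deltas '[{"dx": 0,"dy": 0,"dz": 0.01,"ax": 0,"ay": 0,"az": 0,"gripper": 0},{"dx": 0,"dy": 0,"dz": 0,"ax": 0,"ay": 0,"az": 0,"gripper": 0}]'

```text
t: 10.92
ee_pos: [0.5517, -0.1932, -0.0059]
ee_rot: [0.0, 0.827, 0.562, 0.0]
force: [-0.5, 1.0, 1.9]
finger_gap: 0.0008
```

>>> carry_out --deltas '[{"dx": 0,"dy": 0,"dz": 0,"ax": 0,"ay": 0,"az": 0,"gripper": 0}]'

```text
t: 11.05
ee_pos: [0.5517, -0.1932, -0.0059]
ee_rot: [0.0, 0.827, 0.562, 0.0]
force: [-0.7, -0.8, 1.6]
finger_gap: 0.0004
```

>>> carry_out --deltas '[{"dx": 0,"dy": 0,"dz": 0,"ax": 0,"ay": 0,"az": 0,"gripper": 0}]'

```text
t: 11.18
ee_pos: [0.5517, -0.1932, -0.0059]
ee_rot: [0.0, 0.827, 0.562, 0.0]
force: [-0.3, 0.7, 2.6]
finger_gap: 0.0007
```

Contact with the landing is confirmed at about 2 N, at reported z -5.9. I'll lift 0.3 mm and start the slide.

>>> carry_out --deltas '[{"dx": 0,"dy": 0,"dz": -0.01,"ax": 0,"ay": 0,"az": 0,"gripper": 0},{"dx": 0.1,"dy": 0,"dz": 0,"ax": 0,"ay": 0,"az": 0,"gripper": 0},{"dx": 0.1,"dy": 0,"dz": 0,"ax": 0,"ay": 0,"az": 0,"gripper": 0}]'

```text
t: 11.55
ee_pos: [0.5539, -0.1876, -0.0059]
ee_rot: [0.0, 0.827, 0.562, -0.0]
force: [-0.6, -2.3, -0.2]
finger_gap: 0.0003
```

>>> carry_out --deltas '[{"dx": 0.1,"dy": 0,"dz": 0,"ax": 0,"ay": 0,"az": 0,"gripper": 0},{"dx": 0.1,"dy": 0,"dz": 0,"ax": 0,"ay": 0,"az": 0,"gripper": 0}]'

```text
t: 11.8
ee_pos: [0.5564, -0.1821, -0.0055]
ee_rot: [0.0, 0.827, 0.562, 0.0]
force: [-0.3, -1.0, 1.3]
finger_gap: 0.0005
```

>>> carry_out --deltas '[{"dx": 0.1,"dy": 0,"dz": 0,"ax": 0,"ay": 0,"az": 0,"gripper": 0},{"dx": 0.1,"dy": 0,"dz": 0,"ax": 0,"ay": 0,"az": 0,"gripper": 0}]'

```text
t: 12.05
ee_pos: [0.5584, -0.1761, -0.0058]
ee_rot: [-0.0, 0.827, 0.562, 0.0]
force: [0.1, -1.2, 1.3]
finger_gap: 0.0007
```

```bash
cat >> h.py <<'E'
def lids():
    where(); m=env.camera_model('wrist'); p,d=env.snapshot('wrist'); O=org(wpts(d,m)); o=O[(d>0)&(abs(O[...,1])<27)&(abs(O[...,1])>17)&(O[...,2]>15)&(O[...,2]<65)]
    print([(a,round(float(np.median(o[abs(o[:,0]-a)<3][:,2])),1)) for a in range(-100,124,14) if (abs(o[:,0]-a)<3).sum()>5])
    return p,d,O
E
python3 -c "
from h import *
lids()"
```

```text
t 12.05 org xy mm [-91.7  -0.4] z -5.78 toolx yaw deg 68.34 tilt [0.     0.0003] F [ 0.11 -1.21  1.3 ] gap 0.0007398687779849929
to flat_end@60mm, tool mm [-18.3  -0.4 -65.8]
[(-86, 31.0), (-72, 31.3), (-58, 31.6), (-44, 34.9), (-30, 41.2), (-16, 27.1), (-2, 34.9), (12, 40.8), (26, 45.6), (40, 35.4)]
```

Lid 1 is going down with light forces. I'll continue.

>>> carry_out --deltas '[{"dx": 0.13,"dy": 0,"dz": 0,"ax": 0,"ay": 0,"az": 0,"gripper": 0},{"dx": 0.13,"dy": 0,"dz": 0,"ax": 0,"ay": 0,"az": 0,"gripper": 0},{"dx": 0.13,"dy": 0,"dz": 0,"ax": 0,"ay": 0,"az": 0,"gripper": 0},{"dx": 0.13,"dy": 0,"dz": 0,"ax": 0,"ay": 0,"az": 0,"gripper": 0},{"dx": 0.13,"dy": 0,"dz": 0,"ax": 0,"ay": 0,"az": 0,"gripper": 0}]'

```text
t: 12.72
ee_pos: [0.5656, -0.158, -0.0058]
ee_rot: [-0.0, 0.827, 0.562, -0.0]
force: [-0.5, 0.0, 0.1]
finger_gap: 0.0009
```

>>> carry_out --deltas '[{"dx": 0.13,"dy": 0,"dz": 0,"ax": 0,"ay": 0,"az": 0,"gripper": 0},{"dx": 0.13,"dy": 0,"dz": 0,"ax": 0,"ay": 0,"az": 0,"gripper": 0},{"dx": 0.13,"dy": 0,"dz": 0,"ax": 0,"ay": 0,"az": 0,"gripper": 0}]'

```text
t: 13.1
ee_pos: [0.5699, -0.1475, -0.0057]
ee_rot: [0.0, 0.827, 0.562, -0.0]
force: [-1.8, -2.4, 1.5]
finger_gap: 0.0004
```

>>> carry_out --deltas '[{"dx": 0.1,"dy": 0,"dz": 0,"ax": 0,"ay": 0,"az": 0,"gripper": 0},{"dx": 0.1,"dy": 0,"dz": 0,"ax": 0,"ay": 0,"az": 0,"gripper": 0},{"dx": 0.1,"dy": 0,"dz": 0,"ax": 0,"ay": 0,"az": 0,"gripper": 0}]'

```text
t: 13.48
ee_pos: [0.5733, -0.1389, -0.0057]
ee_rot: [0.0, 0.827, 0.562, 0.0]
force: [0.1, -0.0, 1.1]
finger_gap: 0.0002
```

```bash
python3 -c "
from h import *
p,d,O=lids()"
```

```text
t 13.47 org xy mm [-51.7  -0.5] z -5.71 toolx yaw deg 68.32 tilt [0.0002 0.0001] F [ 0.1  -0.04  1.13] gap 0.00024926009342013313
to flat_end@60mm, tool mm [-58.3  -0.5 -65.7]
[(-58, 18.2), (-44, 31.2), (-30, 31.6), (-16, 31.9), (-2, 34.8), (12, 40.8), (26, 43.9), (40, 35.4), (54, 42.2), (68, 46.9), (82, 36.5)]
```

>>> carry_out --deltas '[{"dx": 0.13,"dy": 0,"dz": 0,"ax": 0,"ay": 0,"az": 0,"gripper": 0},{"dx": 0.13,"dy": 0,"dz": 0,"ax": 0,"ay": 0,"az": 0,"gripper": 0},{"dx": 0.13,"dy": 0,"dz": 0,"ax": 0,"ay": 0,"az": 0,"gripper": 0},{"dx": 0.13,"dy": 0,"dz": 0,"ax": 0,"ay": 0,"az": 0,"gripper": 0},{"dx": 0.13,"dy": 0,"dz": 0,"ax": 0,"ay": 0,"az": 0,"gripper": 0}]'

```text
t: 14.15
ee_pos: [0.5804, -0.1206, -0.0058]
ee_rot: [-0.0, 0.827, 0.562, -0.0]
force: [0.2, 0.5, 0.6]
finger_gap: 0.0004
```

>>> carry_out --deltas '[{"dx": 0.13,"dy": 0,"dz": 0,"ax": 0,"ay": 0,"az": 0,"gripper": 0},{"dx": 0.13,"dy": 0,"dz": 0,"ax": 0,"ay": 0,"az": 0,"gripper": 0},{"dx": 0.13,"dy": 0,"dz": 0,"ax": 0,"ay": 0,"az": 0,"gripper": 0}]'

```text
t: 14.52
ee_pos: [0.5848, -0.1098, -0.0058]
ee_rot: [-0.0, 0.827, 0.562, -0.0]
force: [1.0, 0.7, 0.1]
finger_gap: 0.0006
```

>>> carry_out --deltas '[{"dx": 0.1,"dy": 0,"dz": 0,"ax": 0,"ay": 0,"az": 0,"gripper": 0},{"dx": 0.1,"dy": 0,"dz": 0,"ax": 0,"ay": 0,"az": 0,"gripper": 0},{"dx": 0.1,"dy": 0,"dz": 0,"ax": 0,"ay": 0,"az": 0,"gripper": 0},{"dx": 0.1,"dy": 0,"dz": 0,"ax": 0,"ay": 0,"az": 0,"gripper": 0}]'

```text
t: 15.02
ee_pos: [0.5893, -0.0987, -0.0057]
ee_rot: [-0.0, 0.827, 0.562, 0.0]
force: [-0.2, -0.2, 0.4]
finger_gap: 0.0002
```

```bash
python3 -c "
from h import *
p,d,O=lids()"
```

```text
t 15.03 org xy mm [-8.4 -0.4] z -5.74 toolx yaw deg 68.32 tilt [0.0002 0.0002] F [-0.24 -0.21  0.44] gap 0.00019773157873307837
to flat_end@60mm, tool mm [-101.5   -0.5  -65.8]
[(-16, 19.4), (-2, 31.0), (12, 31.4), (26, 31.7), (40, 35.4), (54, 42.2), (68, 25.6), (82, 36.5), (96, 44.6), (110, 26.5)]
```

Lid 3 is nearly flush and the organiser hasn't moved. On to lids 4 and 5.

>>> carry_out --deltas '[{"dx": 0.13,"dy": 0,"dz": 0,"ax": 0,"ay": 0,"az": 0,"gripper": 0},{"dx": 0.13,"dy": 0,"dz": 0,"ax": 0,"ay": 0,"az": 0,"gripper": 0},{"dx": 0.13,"dy": 0,"dz": 0,"ax": 0,"ay": 0,"az": 0,"gripper": 0},{"dx": 0.13,"dy": 0,"dz": 0,"ax": 0,"ay": 0,"az": 0,"gripper": 0},{"dx": 0.13,"dy": 0,"dz": 0,"ax": 0,"ay": 0,"az": 0,"gripper": 0}]'

```text
t: 15.7
ee_pos: [0.5964, -0.0805, -0.0058]
ee_rot: [-0.0, 0.827, 0.562, -0.0]
force: [0.2, -0.4, 0.8]
finger_gap: 0.0005
```

>>> carry_out --deltas '[{"dx": 0.13,"dy": 0,"dz": 0,"ax": 0,"ay": 0,"az": 0,"gripper": 0},{"dx": 0.13,"dy": 0,"dz": 0,"ax": 0,"ay": 0,"az": 0,"gripper": 0},{"dx": 0.1,"dy": 0,"dz": 0,"ax": 0,"ay": 0,"az": 0,"gripper": 0},{"dx": 0.1,"dy": 0,"dz": 0,"ax": 0,"ay": 0,"az": 0,"gripper": 0},{"dx": 0.1,"dy": 0,"dz": 0,"ax": 0,"ay": 0,"az": 0,"gripper": 0}]'

```text
t: 16.32
ee_pos: [0.6027, -0.0654, -0.0056]
ee_rot: [0.0, 0.827, 0.562, 0.0]
force: [-0.3, -1.1, 1.5]
finger_gap: 0.0006
```

>>> carry_out --deltas '[{"dx": 0.13,"dy": 0,"dz": 0,"ax": 0,"ay": 0,"az": 0,"gripper": 0},{"dx": 0.13,"dy": 0,"dz": 0,"ax": 0,"ay": 0,"az": 0,"gripper": 0},{"dx": 0.13,"dy": 0,"dz": 0,"ax": 0,"ay": 0,"az": 0,"gripper": 0},{"dx": 0.13,"dy": 0,"dz": 0,"ax": 0,"ay": 0,"az": 0,"gripper": 0},{"dx": 0.13,"dy": 0,"dz": 0,"ax": 0,"ay": 0,"az": 0,"gripper": 0}]'

```text
t: 16.95
ee_pos: [0.6097, -0.0467, -0.0058]
ee_rot: [-0.0, 0.827, 0.562, -0.0]
force: [-0.6, -1.2, 0.6]
finger_gap: 0.0005
```

```bash
python3 -c "
from h import *
p,d,O=lids()"
```

```text
t 16.95 org xy mm [47.4 -0.2] z -5.84 toolx yaw deg 68.34 tilt [-0.0002  0.0002] F [-0.59 -1.21  0.56] gap 0.0005222421171266437
to flat_end@60mm, tool mm [-157.4   -0.4  -65.9]
[(54, 30.9), (68, 30.9), (82, 36.5), (96, 44.7), (110, 18.1)]
```

>>> carry_out --deltas '[{"dx": 0.13,"dy": 0,"dz": 0,"ax": 0,"ay": 0,"az": 0,"gripper": 0},{"dx": 0.13,"dy": 0,"dz": 0,"ax": 0,"ay": 0,"az": 0,"gripper": 0},{"dx": 0.1,"dy": 0,"dz": 0,"ax": 0,"ay": 0,"az": 0,"gripper": 0},{"dx": 0.1,"dy": 0,"dz": 0,"ax": 0,"ay": 0,"az": 0,"gripper": 0},{"dx": 0.1,"dy": 0,"dz": 0,"ax": 0,"ay": 0,"az": 0,"gripper": 0}]'

```text
t: 17.62
ee_pos: [0.6159, -0.0315, -0.0057]
ee_rot: [0.0, 0.827, 0.562, -0.0]
force: [-1.2, -2.3, 1.1]
finger_gap: 0.0006
```

>>> carry_out --deltas '[{"dx": 0.1,"dy": 0,"dz": 0,"ax": 0,"ay": 0,"az": 0,"gripper": 0},{"dx": 0.13,"dy": 0,"dz": 0,"ax": 0,"ay": 0,"az": 0,"gripper": 0},{"dx": 0.13,"dy": 0,"dz": 0,"ax": 0,"ay": 0,"az": 0,"gripper": 0},{"dx": 0.13,"dy": 0,"dz": 0,"ax": 0,"ay": 0,"az": 0,"gripper": 0},{"dx": 0.13,"dy": 0,"dz": 0,"ax": 0,"ay": 0,"az": 0,"gripper": 0}]'

```text
t: 18.25
ee_pos: [0.6229, -0.0137, -0.0058]
ee_rot: [-0.0, 0.827, 0.562, 0.0]
force: [-0.8, -0.8, 0.1]
finger_gap: 0.0004
```

>>> carry_out --deltas '[{"dx": 0.13,"dy": 0,"dz": 0,"ax": 0,"ay": 0,"az": 0,"gripper": 0},{"dx": 0.13,"dy": 0,"dz": 0,"ax": 0,"ay": 0,"az": 0,"gripper": 0},{"dx": 0.13,"dy": 0,"dz": 0,"ax": 0,"ay": 0,"az": 0,"gripper": 0},{"dx": 0.13,"dy": 0,"dz": 0,"ax": 0,"ay": 0,"az": 0,"gripper": 0},{"dx": 0.13,"dy": 0,"dz": 0,"ax": 0,"ay": 0,"az": 0,"gripper": 0}]'

```text
t: 18.88
ee_pos: [0.63, 0.0042, -0.0058]
ee_rot: [-0.0, 0.827, 0.562, -0.0]
force: [-0.2, -0.3, -0.3]
finger_gap: 0.0004
```

>>> carry_out --deltas '[{"dx": 0.13,"dy": 0,"dz": 0,"ax": 0,"ay": 0,"az": 0,"gripper": 0},{"dx": 0.13,"dy": 0,"dz": 0,"ax": 0,"ay": 0,"az": 0,"gripper": 0},{"dx": 0.13,"dy": 0,"dz": 0,"ax": 0,"ay": 0,"az": 0,"gripper": 0},{"dx": 0,"dy": 0,"dz": 0,"ax": 0,"ay": 0,"az": 0,"gripper": 0}]'

```text
t: 19.38
ee_pos: [0.6344, 0.0151, -0.0058]
ee_rot: [-0.0, 0.827, 0.562, 0.0]
force: [0.0, 0.1, -0.1]
finger_gap: 0.0005
```

>>> carry_out --deltas '[{"dx": 0,"dy": 0,"dz": -0.1,"ax": 0,"ay": 0,"az": 0,"gripper": 0},{"dx": 0,"dy": 0,"dz": -0.5,"ax": 0,"ay": 0,"az": 0,"gripper": 0},{"dx": 0,"dy": 0,"dz": -1,"ax": 0,"ay": 0,"az": 0,"gripper": 0},{"dx": 0,"dy": 0,"dz": -1,"ax": 0,"ay": 0,"az": 0,"gripper": 0},{"dx": 0,"dy": 0,"dz": -1,"ax": 0,"ay": 0,"az": 0,"gripper": 0}]'

```text
t: 20.0
ee_pos: [0.6345, 0.0146, 0.1044]
ee_rot: [0.0, 0.827, 0.562, 0.0]
force: [0.6, 0.0, -0.6]
finger_gap: 0.0007
```

>>> carry_out --deltas '[{"dx": -1,"dy": 0,"dz": -0.8,"ax": 0,"ay": 0,"az": 0,"gripper": 0},{"dx": -1,"dy": 0,"dz": -0.8,"ax": 0,"ay": 0,"az": 0,"gripper": 0},{"dx": -1,"dy": 0,"dz": -0.8,"ax": 0,"ay": 0,"az": 0,"gripper": 0},{"dx": -1,"dy": 0,"dz": 0,"ax": 0,"ay": 0,"az": 0,"gripper": 0},{"dx": 0,"dy": 0,"dz": 0,"ax": 0,"ay": 0,"az": 0,"gripper": 0}]'

```text
t: 20.62
ee_pos: [0.5897, -0.0987, 0.1759]
ee_rot: [0.001, 0.828, 0.56, 0.001]
force: [-0.1, 0.8, -0.4]
finger_gap: 0.0006
```

```bash
python3 - <<'E'
from h import *
p,d,O=lids(); cv2.imwrite('pics/w5.png',p[:,:,::-1])
z=O[...,2];w=(d>0)&(z>20)&(z<60)&(abs(O[...,0])<145)&(abs(O[...,1])<45); 
print(cv2.minAreaRect(O[w][:,:2].astype(np.float32)))
p,d=env.snapshot('scene'); O=org(cloud(d,env.camera_model('scene'))); w=(d>0)&(O[...,2]>22)&(O[...,2]<60)&(abs(O[...,0])<140)&(abs(O[...,1])<40)
print(cv2.minAreaRect(O[w][:,:2].astype(np.float32)))
print([(a,round(float(np.median(O[w&(abs(O[...,0]-a)<4)][:,2])),1)) for a in range(-120,121,8) if (w&(abs(O[...,0]-a)<4)).sum()>5])
o=np.load('pics/scene1.npz'); df=cv2.absdiff(o['p'],p).max(2); 
E
```

```text
t 20.62 org xy mm [-8.2 -0.8] z 175.86 toolx yaw deg 68.15 tilt [ 0.0018 -0.0009] F [-0.09  0.83 -0.36] gap 0.0006249302010461742
to flat_end@60mm, tool mm [-101.7   -0.8  115.9]
[(-100, 30.8), (-86, 30.9), (-72, 31.0), (-58, 30.9), (-44, 30.7), (-30, 30.9), (-16, 30.9), (-2, 31.0), (12, 31.0), (26, 31.0), (40, 30.9), (54, 31.0), (68, 31.1), (82, 30.9), (96, 30.9), (110, 31.0)]
((8.105117797851562, 1.692220687866211), (235.1907196044922, 61.01421356201172), 0.3962829113006592)
((-0.153564453125, 0.53631591796875), (66.42727661132812, 249.71136474609375), 89.57360076904297)
[(-120, 31.8), (-112, 32.1), (-104, 32.1), (-96, 31.7), (-88, 32.5), (-80, 32.2), (-72, 32.3), (-64, 32.4), (-56, 30.4), (-48, 31.9), (-40, 32.5), (-32, 32.1), (-24, 32.0), (-16, 31.4), (-8, 31.7), (0, 31.4), (8, 32.5), (16, 32.7), (24, 32.8), (32, 31.1), (40, 32.3), (48, 32.9), (56, 33.0), (64, 32.9), (72, 30.3), (80, 32.1), (88, 33.2), (96, 32.2), (104, 32.0), (112, 31.3), (120, 32.0)]
```

View pics/w5.png

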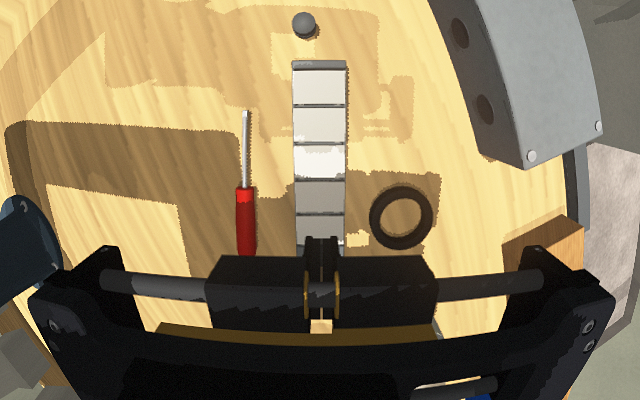

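The wrist view shows all five lids flat in a row at (320, 65–245). The screwdriver, tape and gland are undisturbed. Depth is level along the whole row, and the organiser's pose is unchanged. I'll hand it in.

```bash
python3 -c "
from h import *
print(env.job_done())"
```

```text
the job is handed in; nothing more can be done
None
```

All five lids are shut, in order from 1 to 5, and I handed the job in at about 20.7 s. I touched the shut fingertips down on the flat end at about 2 N, lifted 0.3 mm, and slid them along the row to the end wall in one pass. The force readings, taken after each move, stayed around 3 N or less, and I then lifted clear.

**Last checks:**
- **Lids:** wrist depth along the whole row is level within about 0.3 mm (30.7–31.1 mm, with the landing at 30.8 mm). The scene camera's depth is noisier, 30.3–33.2 mm.
- **Organiser:** the scene camera's fit of its outline puts it within about 0.3 mm of where it started. The wrist camera's fit of the outline was cut short by the gripper blocking the flat end, so I didn't use it.
- **Other objects:** the screwdriver, tape and gland look undisturbed in the last wrist picture. I didn't check the bottle, mug, junction box or carton after the pass.

**One disagreement:** the real fingertips sat about 38 mm higher than the reported TCP height. There was no contact at reported z = 32 mm; the tips only touched the landing at about z = -5.9 mm. I set the height from the camera depth and the contact force instead.

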